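# Get the wax tin from behind the finishing bottles

## Task

The wax tin stands hemmed in behind the glue bottle, the oil bottle and the tall can on the wooden finishing board. First clear those three out of the way and stand them all upright in the steel side tray; with all three there, set the tin in the middle of the round cork mat, and then stand each of the three back upright on the very seat it came from. Leave the wooden bowl and the gouge alone, and do not tip anything over.

Things in the scene. Friction and masses are not known exactly. Their poses are not given: they have to be found in the camera images.
- glue_mid (a point): White glue bottle with a pointed cone nozzle, 52 mm in diameter, 160 mm tall; loose. Plain upright round side, grasp it there from above. The straight side runs from its foot to 108 mm up, then the shoulder narrows. The point lies on its axis, half-way up (80 mm above its foot); z is up along the bottle.
- oil_mid (a point): Amber glass oil bottle with a short neck and a broad flat black cap (36 mm), 50 mm in diameter, 150 mm tall; loose. Plain upright round side, grasp it there from above. The straight side runs from its foot to 112 mm up. The point lies on its axis, half-way up (75 mm above its foot); z is up along the bottle.
- can_mid (a point): Tall plain metal can with a flat top and a tiny central stopper (16 mm), 54 mm in diameter, 150 mm tall with the stopper; loose. Plain upright round side, grasp it there from above. The straight side runs from its foot to 138 mm up. The point lies on its axis, half-way up (75 mm above its foot); z is up along the can.
- wax_mid (a point): Low flat round steel wax tin, 58 mm in diameter, 40 mm tall; loose, lid shut. The point lies on its axis, half-way up (20 mm above its underside); z is up.
- rack: Fixed pale wooden finishing board, 200 mm (x) by 240 mm (y), 12 mm thick, with a 55 mm high, 10 mm thick backboard along its +x edge. Origin: centre of its underside; x towards the backboard. Four dark round felt seats (72 mm, flush) are inlaid in its top: at (x, y) = (-55, 0), (-8, 72) and (-8, -72) mm for the two bottles and the can, which stand on these three in any arrangement, and (27, 0) mm for the tin. Things stand on its top, 12 mm above its origin.
- tray: Fixed bare steel side tray, 108 mm (x) by 246 mm (y) outside, walls 4 mm thick and 16 mm high, floor 4 mm thick, empty at the start. Origin: centre of its underside. The two bottles and the can fit in a row along its y, about 75 mm apart.
- pad: Fixed round cork mat, 90 mm in diameter, 6 mm thick, between board and tray. Origin: centre of its underside.
- bowl: Turned wooden bowl, 104 mm across, 45 mm high, loose, a bystander at the far side of the bench. Origin: centre of its underside.
- gouge: Turning gouge lying flat, about 280 mm long, 25 mm high, wooden handle to its -x and steel blade to its +x, loose, a bystander at the far side of the bench. Origin: at the ferrule between handle and blade, on the bench.
Not all that is in view belongs to the job. Of the things that look like the part that bears oil_mid, the smallest one is meant. What is shaped like the part that bears glue_mid but turquoise or yellow is not meant.

How it is judged (in metres and radians):
On the way, in this order (a step that is already met when the one before it is completed fails the run):
1. both bottles and the can stand upright in the side tray (x of glue_mid in the frame of tray between -0.035 and 0.035 m and y of glue_mid in the frame of tray between -0.105 and 0.105 m and z of glue_mid in the frame of tray between 0.076 and 0.092 m and angle between each of glue_mid, oil_mid, can_mid's own z axis and vertical below 0.12 rad and x of oil_mid in the frame of tray between -0.035 and 0.035 m and y of oil_mid in the frame of tray between -0.105 and 0.105 m and z of oil_mid in the frame of tray between 0.071 and 0.087 m and x of can_mid in the frame of tray between -0.035 and 0.035 m and y of can_mid in the frame of tray between -0.105 and 0.105 m and z of can_mid in the frame of tray between 0.071 and 0.087 m), for 0.2 s.
2. the wax tin lies flat in the middle of the cork mat (within 15 mm) while the two bottles and the can are still in the tray (all of step 1 and horizontal distance between wax_mid and pad below 0.015 m and z of wax_mid in the frame of pad between 0.018 and 0.034 m and angle between wax_mid's own z axis and vertical below 0.12 rad), for 0.2 s.
3. both bottles and the can stand upright again, each within 15 mm of where it stood at the start (distance of each of glue_mid, oil_mid, can_mid from where it was at the start of the episode below 0.015 m and angle between each of glue_mid, oil_mid, can_mid's own z axis and vertical below 0.12 rad), for 0.2 s.
At the end, for the whole second after the job is handed in: The wax tin lies flat on the cork mat, within 15 mm of its middle; glue bottle, oil bottle and can each stand upright on the board within 15 mm of where they stood at the start; all are at rest (all of step 3 and horizontal distance between wax_mid and pad below 0.015 m and z of wax_mid in the frame of pad between 0.018 and 0.034 m and angle between wax_mid's own z axis and vertical below 0.12 rad and linear speed of each of glue, oil, can, wax below 0.02 m/s); the robot touches nothing.
It fails at once if a bottle, the can or the tin is tipped over (angle between any of glue_mid, oil_mid, can_mid, wax_mid's own z axis and vertical above 0.7 rad).
It fails at once if the bowl or the gouge is moved by more than 30 mm (distance of any of bowl, gouge from where it was at the start of the episode above 0.03 m).
It also fails if it takes over 144 s, if anything falls off the work surface, if the arm or the gripper's body presses on something with over 40 N, if the wrist force passes 120 N, or if a joint passes its speed limit or range.

## Robot

A 6-joint arm with a two-finger parallel gripper is mounted at the origin on the work surface. World frame = base frame: x ahead of the robot, y to its left, z up, the work surface at z = 0. Lengths are in mm, angles in degrees, forces in N, time in s.
With the tool pointing down it reaches from about 325 to 775 mm from the base axis. Payload 5.5 kg.
Tool frame: the origin (TCP) lies on the centre line of the jaws, within the pads' length; the fingertips stand finger_overhang ahead of it and the grasp point (between the pads) is the TCP (finger_overhang is the distance from the TCP to the fingertips, in mm); z points along the fingers, y is the line along which they close (so a half turn about z gives the same grasp; the last joint's range is limited). The gripper opens to 88 mm and grips with 3 to 60 N. Pads are 20 mm wide; open, the fingers measure 115 mm over their backs; the gripper's body (75 mm by 178 mm) begins 61 mm behind the grasp point.
Start: joints at [71.293, 5.22, 70.514, -0, 104.267, -3.249], TCP at [159.927, 578.307, 208.931] pointing down, gripper open.
Joint ranges: [-164.24, 164.24], [-49.07, 125.15], [9.68, 141.18], [-86.29, 266.29], [3.28, 154.24], [-151.56, 151.56]. Speed limits (degrees/s): [147.25, 147.25, 172.46, 180, 180, 180].

## Interface

Orientations are given as a 3x3 rotation matrix whose columns are the frame's x, y, z axes.
In Python, from workcell import goto, servo_line, move_j, move_gripper, dwell, ik, observe, read_camera, PlanningError, finish_job, finger_overhang gives the robot as it stands. The module is installed in compiled form; this text tells all that it offers. Calls block until the motion is done:
- goto(position, orientation): joint-space move of the TCP to a pose.
- servo_line(position, frame=None, speed=150, guard=None): straight line of the TCP; frame=None keeps the orientation; speed is the mean speed in mm/s. With guard (N) it stops when the force on the tool has changed by that much, and returns True; else False.
- move_j(angles): joint-space move.
- move_gripper(opening, effort=None): finger opening in mm; effort is the grip in N (None keeps the last); returns when the fingers have stopped.
- dwell(seconds).
- ik(position, orientation): joint angles nearest the present ones, or None.
- observe(): the state.
- read_camera(name): name is "side" or "top" or "wrist"; returns a dict with "image" (400x640x3 uint8, red, green, blue), "range_z" (400x640 float32, mm along the optical axis (not along the pixel's ray), 0 where there is no reading), "camera_matrix" (3x3 intrinsics, pixels), "R" (3x3) and "t" (3): a world point X has camera coordinates R X + t; the wrist camera has in their place "hand_eye" (4x4, takes a point from camera to tool coordinates, whose origin is the TCP and whose axes are the flange's). Camera axes: x right, y down, z forward; pixel columns grow to the right and rows downward; lengths in mm; the calibration is good to about 2 mm. A picture is of the moment at which its call begins: read the wrist's pose just before it.
A pose or a line that the arm cannot do raises PlanningError and nothing moves.
- finish_job(): hands the job in; it is judged then, once.
The state is a dict: "clock": time; "joints": joint angles; "dq": joint speeds; "joint_efforts": joint torques, N m; "tcp_pos": TCP position; "eef_rot": TCP orientation; "ft_force": force on the tool from outside, world axes, zero at the start; "ft_torque": the same for the moment, N m; "grip_width": finger opening in mm; "gripper_force": force on a finger pad.
Only numpy, scipy, OpenCV 4.12 (cv2) and the standard library are available. Lean on these libraries where they do the work, as an engineer would, in place of code of your own. Each camera call takes 0.05 s, during which the arm holds its last target. There are 200 camera calls.

## Working session

There is one attempt and no reset: what is moved stays moved. The work goes in short steps, each a Python script; the robot and the scene stay as the last script left them, time stands still between calls to the robot, and variables do not carry over. Pictures are saved under pics/ and viewed, at most 14 in all, crops included, and the job is handed in when it is done.

```bash
mkdir -p pics; python3 - <<'E'
from workcell import *
import cv2,pickle
print(finger_overhang, observe())
for n in ("top","side"):
    c=read_camera(n); pickle.dump(c,open(n+".pkl","wb"))
    cv2.imwrite(f"pics/{n}0.png",c["image"][:,:,::-1]); print(n,c["camera_matrix"],c["R"],c["t"])
E
```

```text
19.0 {'clock': 0.0, 'joints': array([ 7.12929785e+01,  5.26075577e+00,  7.05815075e+01, -3.34632579e-03,
        1.04267173e+02, -3.24512297e+00]), 'dq': array([ 0.03406117, -0.05955826, -0.00086178,  0.07567378, -0.06290235,
       -0.04119277]), 'joint_efforts': array([ 2.52236416e-03, -4.46471393e+01, -4.06432593e+01,  6.98527624e-02,
        2.98622134e-02, -1.93190372e-04]), 'tcp_pos': array([159.83834317, 577.97596181, 207.83516679]), 'eef_rot': array([[-9.63804115e-01,  2.66610792e-01, -5.58984960e-04],
       [ 2.66611373e-01,  9.63802385e-01, -1.82726617e-03],
       [ 5.15821557e-05, -1.91015840e-03, -9.99998174e-01]]), 'ft_force': array([0.85812441, 0.22954282, 0.52416822]), 'ft_torque': array([0.02360756, 0.01921685, 0.04703596]), 'gripper_force': 0.0, 'grip_width': 87.63841653700007}
top [[484.89140498   0.         321.13853549]
 [  0.         484.89140498 202.97086109]
 [  0.           0.           1.        ]] [[ 4.74468458e-02 -9.98873479e-01 -7.55258031e-04]
 [-9.73460190e-01 -4.60702073e-02 -2.24171352e-01]
 [ 2.23884023e-01  1.13714372e-02 -9.74549452e-01]] [  35.43258821  586.33034159 1354.68143156]
side [[457.40131761   0.         322.65946374]
 [  0.         457.40131761 189.31528905]
 [  0.           0.           1.        ]] [[ 0.69498188 -0.71888399 -0.01435257]
 [-0.40982957 -0.37964409 -0.82940345]
 [ 0.59079599  0.58230248 -0.55846568]] [-338.068819    311.71171558  829.14906994]
```

View pics/top0.png

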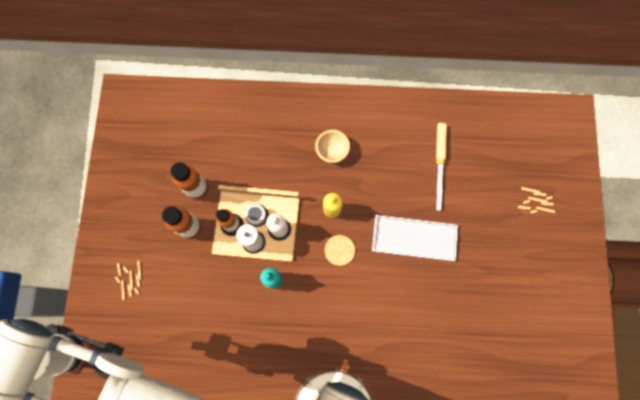

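View pics/side0.png

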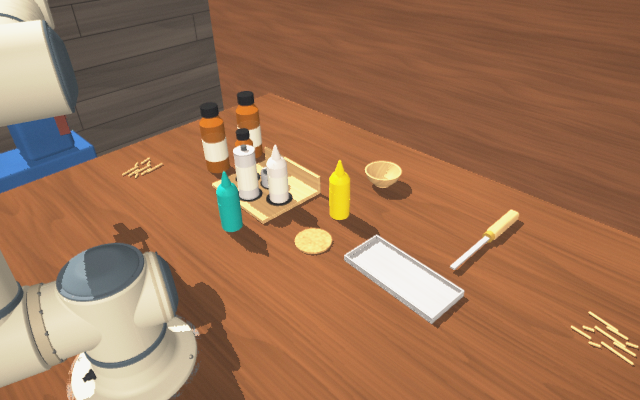

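Candidates in top view. Oil: small amber (227,221) on the board, larger ones at (187,180) and (180,222). Glue: white (277,225), yellow decoy (333,205), turquoise decoy (270,278). Can: (248,238). Tin: (257,214), inside the group. I choose the small amber and the white one, both on the board. Next I localise roughly by ray casting and look closely with the wrist camera.

```bash
cat > h.py <<'E'
import numpy as np, cv2, pickle
from workcell import *
def cam(name):
    o=observe(); c=read_camera(name)
    if name=="wrist":
        T=np.eye(4);T[:3,:3]=o["eef_rot"];T[:3,3]=o["tcp_pos"];W=T@c["hand_eye"]
        c["C"]=W[:3,3];c["Rw"]=W[:3,:3]
    else: fix(c)
    return c
def fix(c): c["Rw"]=c["R"].T; c["C"]=-c["R"].T@c["t"]; return c
def ray(c,u,v,z):
    d=c["Rw"]@np.linalg.solve(c["camera_matrix"],[u,v,1.]); return c["C"]+d*(z-c["C"][2])/d[2]
def cloud(c):
    v,u=np.mgrid[:400,:640]; p=np.stack([u,v,np.ones_like(u)],-1)@np.linalg.inv(c["camera_matrix"]).T*c["range_z"][...,None]
    return p@c["Rw"].T+c["C"]
def down(a):  # tool down; fingers close along direction a deg (world) 
    a=np.radians(a); y=np.array([np.cos(a),np.sin(a),0]); z=np.array([0,0,-1.]); return np.stack([np.cross(y,z),y,z],1)
E
python3 - <<'E'
from h import *
c=fix(pickle.load(open("top.pkl","rb")))
for n,u,v,z in [("oilcap",224,215,162),("can",246,231,162),("gluetip",283,218,170),("tin",257,212,52),("pad",340,250,6),("t1",375,216,16),("t2",459,222,16),("t3",456,261,16),("t4",372,254,16),("r1",212,256,12),("r2",293,261,12),("b",333,146,45),("g",440,165,20),("turq",268,276,160),("yel",332,202,150),("big1",172,214,190)]:
    print(n,ray(c,u,v,z).round())
P=cloud(c); 
for u,v in [(224,215),(240,232),(333,200),(268,273),(174,213),(180,170)]: print(P[v,u].round())
E
```

```text
oilcap [516. 324. 162.]
can [475. 261. 162.]
gluetip [514. 163. 170.]
tin [551. 251.  52.]
pad [456.   1.   6.]
t1 [ 563. -101.   16.]
t2 [ 557. -354.   16.]
t3 [ 439. -343.   16.]
t4 [448. -94.  16.]
r1 [420. 380.  12.]
r2 [416. 139.  12.]
b [769.  36.  45.]
g [ 732. -297.   20.]
turq [358. 193. 160.]
yel [569.  32. 150.]
big1 [507. 456. 190.]
[516. 324. 163.]
[474. 279. 148.]
[575.  30. 148.]
[367. 195. 148.]
[507. 446. 205.]
[624. 443. 209.]
```

```bash
python3 - <<'E'
from h import *
for n,p,a in [("board",(440,250,420),0),("mid",(420,-10,420),0),("tray",(430,-220,420),0)]:
    for aa in (a,a+90,a-90,a+180):
      try: goto(p,down(aa)); break
      except PlanningError as e: print(n,aa,e)
    dwell(.3); c=cam("wrist"); pickle.dump(c,open(n+".pkl","wb"))
    print(n,aa,c["C"].round(),c["Rw"].round(2).tolist(),observe()["joints"].round(),observe()["clock"])
    cv2.imwrite(f"pics/{n}0.png",c["image"][:,:,::-1])
E
```

```text
board 0 [440. 328. 595.] [[1.0, 0.0, -0.0], [0.0, -0.96, -0.28], [-0.0, 0.28, -0.96]] [ 26.  -0.  54.   0. 126.  26.] 2.2
mid 0 [420.  68. 595.] [[1.0, 0.0, -0.0], [0.0, -0.96, -0.28], [-0.0, 0.28, -0.96]] [ -6. -13.  65.   0. 127.  -6.] 3.5667
tray 0 [ 430. -142.  596.] [[1.0, 0.0, 0.0], [0.0, -0.96, -0.28], [0.0, 0.28, -0.96]] [-31.  -4.  57.   0. 126. -31.] 4.7667
```

View pics/board0.png

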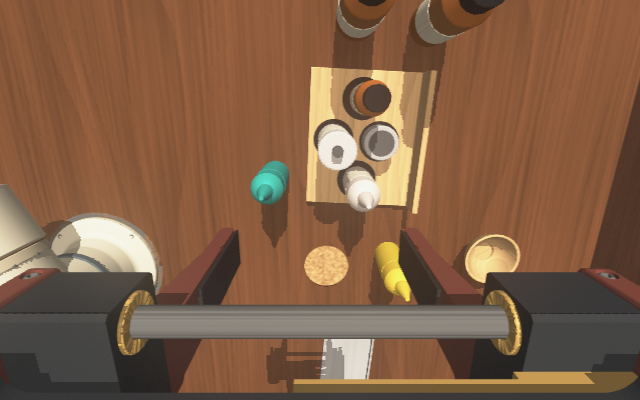

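View pics/tray0.png

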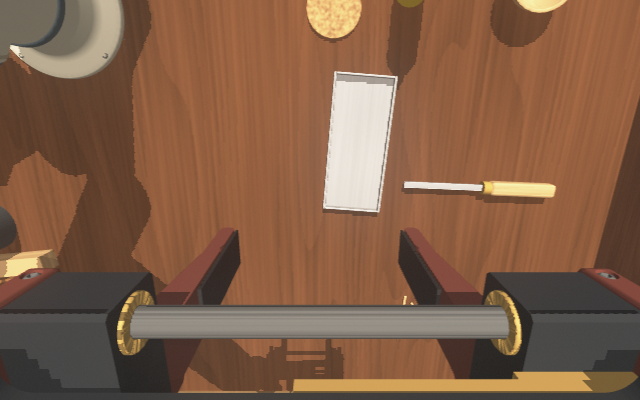

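The wrist view is clear: small oil (368,97), can (337,149), tin (380,141), glue (360,190), mat (326,265), tray corners about (335,72), (397,77), (380,211), (323,207). Now the precise centres from the depth height bands.

```bash
python3 - <<'E'
from h import *
B=fix(pickle.load(open("top.pkl","rb")))
c=pickle.load(open("board.pkl","rb")); P=cloud(c)
print("board z",np.median(P[80:90,325:335,2]),"table z",np.median(P[100:150,200:240,2]))
def circ(m,n):
    q=P[m]; (x,y),r=cv2.minEnclosingCircle(q[:,:2].astype(np.float32)); print(n,len(q),"circ",round(x,1),round(y,1),round(r,1),"mean",q.mean(0).round(1))
v,u=np.mgrid[:400,:640]
def near(U,V,r): return (u-U)**2+(v-V)**2<r*r
z=P[...,2]
circ(near(374,97,24)&(z>155),"oilcap")
circ(near(337,149,24)&(z>143),"cantop")
circ(near(380,141,24)&(z>46)&(z<58),"tin")
circ(near(364,197,24)&(z>155),"gluetip")
circ(near(364,197,24)&(z>140)&(z<150),"glue mid cone")
circ(near(364,197,24)&(z>100)&(z<150),"glue up")
# board: top-plane points z 8..16
m=near(365,140,120)&(abs(z-12)<5); q=P[m]
for n in ("mid","tray","board"):
    c=pickle.load(open(n+".pkl","rb")); p=cloud(c); hs=cv2.cvtColor(c["image"],cv2.COLOR_RGB2HSV)
    if n!="tray":
        b=(p[...,2]>-15)&(np.hypot(p[...,0]-456,p[...,1])<75)&(hs[...,1]<175)&(hs[...,2]>165)&(v<290)
        k=max(cv2.findContours(b.astype(np.uint8),0,1)[0],key=cv2.contourArea)
        e=cv2.fitEllipse(k); print(n,"pad",e,ray(c,*e[0],6).round(1),[ray(c,e[0][0]+s,e[0][1],6).round(1)[0] for s in(-e[1][0]/2,e[1][0]/2)])
    if n!="board":
        b=(abs(p[...,0]-502)<90)&(abs(p[...,1]+223)<160)&(hs[...,1]<40)&(hs[...,2]>120)&(v<225)
        b=cv2.morphologyEx(b.astype(np.uint8),cv2.MORPH_OPEN,np.ones((5,5)))
        k=max(cv2.findContours(b,0,1)[0],key=cv2.contourArea)
        w=np.array([ray(c,*x[0],16)[:2] for x in k],np.float32); print(n,"tray",cv2.minAreaRect(w))
c=pickle.load(open("board.pkl","rb"));hs=cv2.cvtColor(c["image"],cv2.COLOR_RGB2HSV)
for n,(U,V) in dict(r_mx_py=(311,67),r_mx_my=(307,205)).items(): print(n,ray(c,U,V,12).round(1))
for n,(U,V) in dict(b_px_py=(437,71),b_px_my=(417,213)).items(): print(n,ray(c,U,V,67).round(1))
E
```

```text
board z 12.143352184643334 table z -0.13727666100282931
oilcap 626 circ 485.6 330.1 45.9 mean [513.6 330.9 164.4]
cantop 1237 circ 456.0 281.1 49.4 mean [464.1 262.  152.5]
tin 972 circ 543.4 258.9 29.6 mean [542.8 259.5  51.9]
gluetip 98 circ 476.9 257.3 79.6 mean [501.8 199.4 194.7]
glue mid cone 74 circ 507.7 187.2 11.9 mean [505.3 192.6 145. ]
glue up 808 circ 507.8 187.3 26.1 mean [504.5 194.1 128.4]
mid pad ((337.6783752441406, 136.885009765625), (48.586402893066406, 49.40129852294922), 57.58607864379883) [454.    4.5   6. ] [np.float64(410.0), np.float64(498.0)]
mid tray ((505.5989990234375, -126.39540100097656), (109.13603973388672, 67.90337371826172), 0.08855292946100235)
tray tray ((499.84820556640625, -220.3352508544922), (243.23867797851562, 106.93710327148438), 85.64933013916016)
board pad ((325.87982177734375, 265.17755126953125), (38.950355529785156, 43.72191619873047), 88.46500396728516) [454.    5.5   6. ] [np.float64(414.3), np.float64(493.6)]
r_mx_py [426.1 381.7  12. ]
r_mx_my [417.  136.3  12. ]
b_px_py [620.9 371.   67. ]
b_px_my [610.1 139.9  67. ]
```

```bash
cat > loc.py <<'E'
from h import *
def disc(P,xy,R,z0,z1,n):
    xy=np.array(xy,float); m0=(P[...,2]>z0)&(P[...,2]<z1)
    for _ in range(6):
        q=P[m0&(np.hypot(P[...,0]-xy[0],P[...,1]-xy[1])<R+3)]
        if len(q)<10: print(n,"few",len(q)); return
        xy=(np.percentile(q[:,:2],2,0)+np.percentile(q[:,:2],98,0))/2
    print(n,len(q),"mid",xy.round(1),"mean",q.mean(0).round(1),"ext",np.ptp(q,0).round(1))
E
python3 - <<'E'
from loc import *
for n in("board","top"):
    c=pickle.load(open(n+".pkl","rb"))
    if n=="top": fix(c)
    P=cloud(c); print(n)
    disc(P,(514,329),18,157,167,"oil"); disc(P,(464,262),27,146,154,"can"); disc(P,(543,259),29,47,57,"tin"); disc(P,(505,187),11,146,156,"glue_c"); disc(P,(505,187),8,156,180,"glue_tip"); disc(P,(505,187),26,115,125,"glue_sh")
c=pickle.load(open("board.pkl","rb"))
im=cv2.resize(c["image"][55:225,280:460],None,fx=3.3,fy=3.3,interpolation=cv2.INTER_CUBIC); cv2.imwrite("pics/crop.png",im[:,:,::-1])
E
```

```text
board
oil 615 mid [514.2 331. ] mean [514.2 331.  161.7] ext [34.7 34.7  7.3]
can 1118 mid [464.6 261.2] mean [464.2 261.7 149.7] ext [54.3 53.2  6.1]
tin 966 mid [543.  259.2] mean [542.9 259.4  51.9] ext [58.7 58.7  8.5]
glue_c 77 mid [507.2 188.8] mean [505.7 191.7 150.9] ext [18.8 18.1  9.8]
glue_tip 84 mid [507.1 188.9] mean [506.8 189.4 164.5] ext [12.9 12.  17.1]
glue_sh 180 mid [507.5 187.8] mean [503.3 195.6 121.5] ext [51.1 50.3  9.8]
top
oil 129 mid [518.8 329.3] mean [518.5 328.9 162.1] ext [34.  35.5  9.5]
can 267 mid [468.6 259.4] mean [468.5 259.3 150.3] ext [53.  55.1  7.9]
tin 283 mid [548.  256.9] mean [547.8 256.9  52.4] ext [57.  58.8  9.7]
glue_c 21 mid [512.  185.1] mean [509.5 184.4 150.7] ext [22.1 18.9  9.4]
glue_tip 26 mid [511.4 186.3] mean [510.7 185.6 164.8] ext [13.9 14.1 19.5]
glue_sh 37 mid [505.4 185.7] mean [501.5 180.5 121.6] ext [37.2 50.5  9.6]
```

View pics/crop.png

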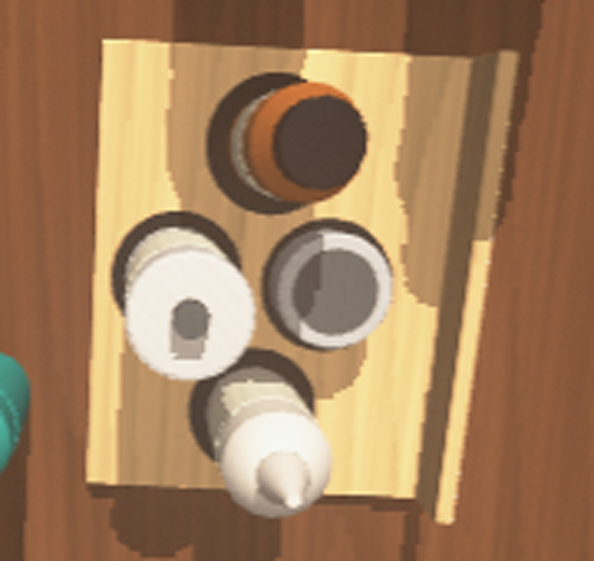

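The crop confirms it: amber bottle with black cap on the board (320,140), can (190,310), white glue (275,465), tin (330,285). I'll grasp with the jaws closing along x, high enough for the gripper body to clear everything, starting with the can.

```bash
cat > mv.py <<'E'
from h import *
S=dict(can=(466.6,260.3,113),oil=(516.5,330,104),glue=(509,187.3,102.5))
T=np.array([501,-222.]); Y=np.array([.05,1])
D=dict(can=T,oil=T+72*Y,glue=T-72*Y)
H=320
def chk(s):
    o=observe(); print(s,"t",round(o["clock"],1),o["tcp_pos"].round(1),"w",round(o["grip_width"],1),"gf",round(o["gripper_force"],1),o["ft_force"].round(1))
def carry(n,a,za,b,zb,h,R=down(0),op=86):
    """a,b xy; za,zb foot height of support; h grasp height above foot"""
    move_gripper(op,30)
    try: goto((*a,H),R)
    except PlanningError: print("retry"); servo_line((*observe()["tcp_pos"][:2],H)); goto((*a,H),R)
    if servo_line((*a,za+h),speed=120,guard=12): chk("GUARD down"); raise SystemExit
    move_gripper(20,30); dwell(.2); chk(n+" grip")
    if observe()["grip_width"]<40: raise SystemExit
    servo_line((*a,H),speed=150); chk("lift")
    servo_line((*b,H),speed=280); dwell(.2)
    servo_line((*b,zb+h+3),speed=130); dwell(.2)
    g=servo_line((*b,zb+h-2),speed=12,guard=5); chk(f"down {g}")
    move_gripper(op); dwell(.2)
    servo_line((*b,H),speed=180); chk("done")
E
python3 - <<'E'
from mv import *
servo_line((*observe()["tcp_pos"][:2],330))
n="can"; carry(n,S[n][:2],12,D[n],4,S[n][2])
goto((430,-220,420),down(0)); dwell(.3); c=cam("wrist"); cv2.imwrite("pics/t1.png",c["image"][:,:,::-1])
from loc import disc
disc(cloud(c),D[n],27,138,146,"can")
E
```

```text
can grip t 10.1 [466.5 260.3 125.1] w 53.8 gf 30.0 [-1.6  0.6  1.5]
lift t 11.6 [466.4 260.2 318.9] w 53.1 gf 30.0 [ 0.3  0.8 -3.6]
down True t 15.9 [ 501.1 -222.1  117. ] w 53.2 gf 30.0 [-1.5 -0.3  6.3]
done t 18.1 [ 500.8 -221.9  318.9] w 86.2 gf 0.0 [ 0.6  0.5 -1.5]
can 1069 mid [ 498.9 -221.5] mean [ 498.7 -220.7  141.6] ext [54.3 54.6  6. ]
```

View pics/t1.png

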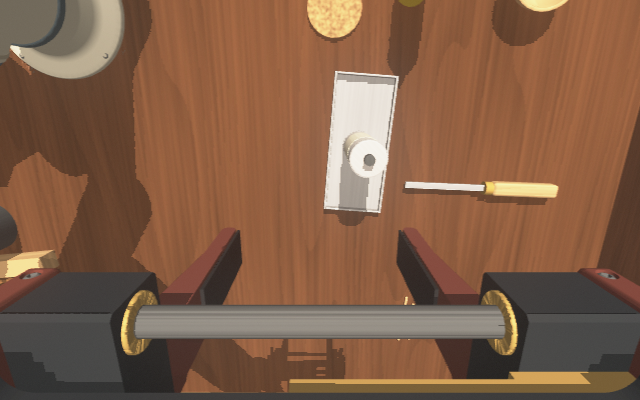

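The can is upright in the middle of the tray (366,156). Next the oil, then the glue.

```bash
python3 - <<'E'
from mv import *
for n in("oil","glue"): carry(n,S[n][:2],12,D[n],4,S[n][2])
from loc import disc
goto((430,-220,420),down(0)); dwell(.3); c=cam("wrist"); cv2.imwrite("pics/t2.png",c["image"][:,:,::-1])
P=cloud(c); disc(P,D["oil"],18,149,159,"oil"); disc(P,D["glue"],8,148,170,"glue"); disc(P,D["can"],27,138,146,"can")
goto((440,250,420),down(0)); dwell(.3); c=cam("wrist"); cv2.imwrite("pics/b2.png",c["image"][:,:,::-1]); disc(cloud(c),(544,259),29,47,57,"tin")
c=cam("top"); disc(cloud(c),(546,258),29,47,57,"tin top")
goto((545,258,250),down(90)); print(observe()["joints"])
E
```

```text
oil grip t 24.1 [516.4 330.  115.9] w 39.1 gf 24.5 [-0.7 -0.9  1.5]
```

```bash
python3 - <<'E'
from mv import *
chk("now"); c=read_camera("side"); im=cv2.resize(c["image"][80:230,170:380],None,fx=3.5,fy=3.5); cv2.imwrite("pics/s2.png",im[:,:,::-1])
E
```

```text
now t 24.1 [516.4 330.  115.9] w 39.1 gf 24.5 [-0.7 -0.9  1.5]
```

View pics/s2.png

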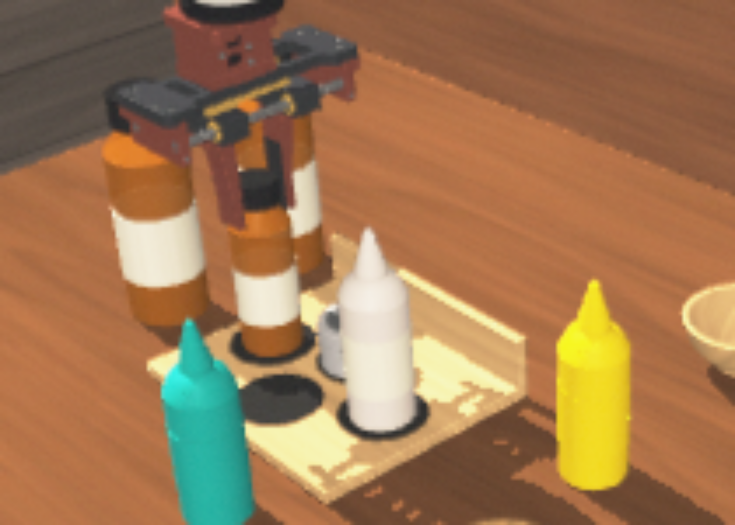

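```bash
python3 - <<'E'
from mv import *
c=fix(read_camera("side"))
def pr(X):
    p=c["camera_matrix"]@(c["R"]@np.array(X,float)+c["t"]); p=p[:2]/p[2]; return ((p-[170,80])*3.5).round()
o=observe(); print(o["eef_rot"].round(3).tolist())
for n,X in dict(tipL=(490,330,97),tipR=(543,330,97),foot=(516.5,330,12),sh=(516.5,330,124),cap=(516.5,330,162)).items(): print(n,pr(X))
# jaw pixel rays at finger plane y=330
E
```

```text
[[-0.0, 1.0, -0.0], [1.0, 0.0, -0.0], [-0.0, -0.0, -1.0]]
tipL [233. 262.]
tipR [287. 238.]
foot [272. 340.]
sh [257. 219.]
cap [251. 176.]
```

```bash
python3 - <<'E'
from mv import *
move_gripper(86,30); chk("open")
servo_line((516.5,330,300),speed=150)
goto((400,0,350),down(0)); dwell(.3); chk("")
c=cam("side"); P=cloud(c); m=(np.hypot(P[...,0]-400,P[...,1])<90)&(P[...,2]>200)
q=P[m]; print(len(q)); 
for z in range(310,440,10):
    s=q[(q[:,2]>z)&(q[:,2]<z+10)]
    if len(s): print(z,len(s),s.min(0).round(),s.max(0).round())
im=cv2.resize(c["image"][60:260,160:420],None,fx=2.8,fy=2.8); cv2.imwrite("pics/s3.png",im[:,:,::-1])
E
```

```text
open t 25.0 [516.5 330.  116. ] w 86.1 gf 0.0 [0.  0.8 0. ]
 t 28.0 [400.3   0.5 349.7] w 85.7 gf 0.0 [-0.3  1.1 -0.7]
5355
360 67 [348. -13. 363.] [451.  12. 370.]
370 108 [347. -14. 370.] [452.  11. 380.]
380 110 [346. -13. 380.] [453.  12. 390.]
390 113 [346. -13. 390.] [452.  11. 400.]
400 119 [345. -13. 400.] [456.   9. 410.]
410 136 [343. -13. 410.] [455.  10. 420.]
420 136 [342. -14. 420.] [456.  12. 430.]
430 99 [341. -16. 430.] [461.  11. 440.]
```

View pics/s3.png

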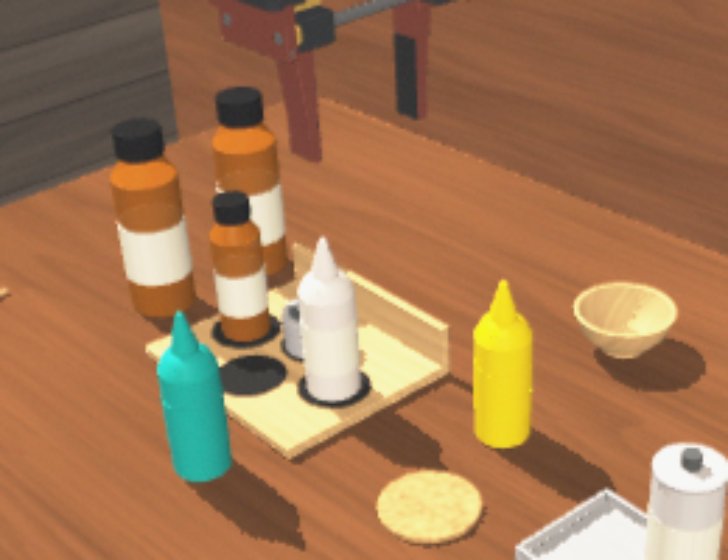

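The side view shows the fingertips at z≈363 with the TCP reported at 350. They should be 19 mm ahead of it, so the real grasp point is about 32 mm above the reported one. Laterally it is true. I'll correct the grasp heights by −32 mm and check the oil hasn't shifted.

```bash
sed -i 's/260.3,113)/260.3,81)/; s/330,104)/330,72)/; s/187.3,102.5)/187.3,73)/; s/^H=320/H=300/' mv.py; grep '^S=' mv.py; python3 - <<'E'
from mv import *
from loc import disc
goto((440,250,420),down(0)); dwell(.3); c=cam("wrist"); P=cloud(c)
disc(P,(514,329),18,157,167,"oil"); disc(P,(505,187),8,156,180,"glue_tip")
n="oil"; carry(n,S[n][:2],12,D[n],4,S[n][2])
E
```

```text
S=dict(can=(466.6,260.3,81),oil=(516.5,330,72),glue=(509,187.3,73))
oil 625 mid [514.5 330.8] mean [514.4 330.8 161.7] ext [35.3 33.5  7.2]
glue_tip 84 mid [507.4 188.9] mean [506.7 189.3 164.4] ext [14.  11.6 17.7]
oil grip t 33.2 [516.4 330.   84. ] w 49.6 gf 30.0 [-1.1  0.2 -0.3]
lift t 34.8 [516.4 329.9 298.9] w 49.8 gf 30.0 [-0.4  0.3 -2.4]
down True t 39.2 [ 504.7 -150.1   75.9] w 49.0 gf 30.0 [-0.9  0.4  5.2]
done t 41.6 [ 504.4 -149.9  298.9] w 86.0 gf 0.0 [-0.6  1.1 -0.4]
```

```bash
python3 - <<'E'
from mv import *
from loc import disc
n="glue"; carry(n,S[n][:2],12,D[n],4,S[n][2])
goto((430,-220,420),down(0)); dwell(.3); c=cam("wrist"); cv2.imwrite("pics/t2.png",c["image"][:,:,::-1])
P=cloud(c); disc(P,D["oil"],18,149,159,"oil"); disc(P,D["glue"],8,148,170,"glue"); disc(P,D["can"],27,138,146,"can")
goto((440,250,420),down(0)); dwell(.3); c=cam("wrist"); disc(cloud(c),(544,259),29,47,57,"tin")
goto((545,258,250),down(90)); print(observe()["joints"].round())
c=cam("top"); disc(cloud(c),(546,258),29,47,57,"tin top")
E
```

```text
glue grip t 45.9 [508.9 187.3  85. ] w 51.7 gf 30.0 [-1.1 -0.4  0.7]
lift t 47.4 [508.8 187.2 298.9] w 51.6 gf 30.0 [-0.3  1.3 -2.6]
down True t 51.9 [ 497.5 -294.1   77. ] w 51.3 gf 30.0 [0.6 1.3 6.1]
done t 54.2 [ 497.2 -293.9  298.8] w 86.1 gf 0.0 [-0.1  0.5 -0.6]
oil 594 mid [ 502.9 -149.5] mean [ 502.8 -149.2  153.6] ext [35.7 34.4  6.9]
glue 86 mid [ 495.6 -292.7] mean [ 495.2 -292.1  155.9] ext [14.6 14.3 16.3]
can 1074 mid [ 498.9 -220.9] mean [ 498.8 -220.6  141.6] ext [54.3 54.7  7.5]
tin 965 mid [542.9 259.1] mean [542.8 259.5  52. ] ext [57.6 57.1  8.5]
[ 22.   6.  65.   0. 109. -68.]
tin top 192 mid [546.5 261.9] mean [544.5 262.7  52.6] ext [55.7 49.2  9.7]
```

View pics/t2.png

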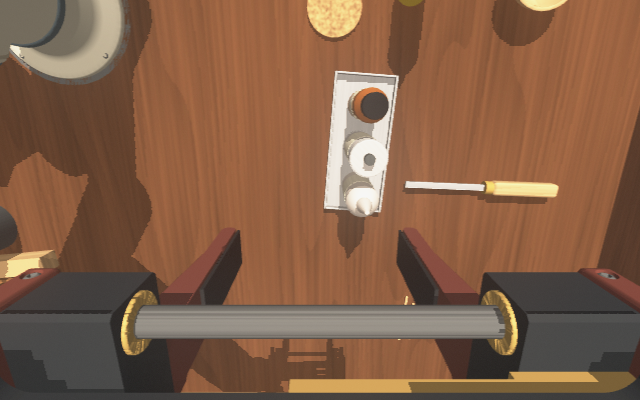

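All three stand upright in the tray: oil (370,105), can (366,157), glue (360,200). Now the tin, jaws closing along y.

```bash
python3 - <<'E'
from mv import *
from loc import disc
carry("tin",(545,258),12,(456,3),6,-6,R=down(90))
goto((420,-10,420),down(0)); dwell(.3); c=cam("wrist"); cv2.imwrite("pics/p3.png",c["image"][:,:,::-1]); disc(cloud(c),(454,4),29,40,52,"tin"); print(observe()["clock"])
E
```

```text
tin grip t 62.7 [545. 258.   6.] w 57.5 gf 30.0 [-0.3  0.1 -0. ]
lift t 64.8 [544.9 257.9 299.1] w 57.9 gf 30.0 [ 0.8 -0.5 -1.1]
down True t 69.1 [456.2   3.   -0. ] w 57.5 gf 30.0 [-0.1  0.3  3.9]
done t 71.7 [455.8   3.  299.1] w 86.1 gf 0.0 [ 0.7 -0.2 -0.6]
tin 949 mid [454.6   4.1] mean [454.6   4.2  46. ] ext [56.3 57.4  8.1]
73.4417
```

View pics/p3.png

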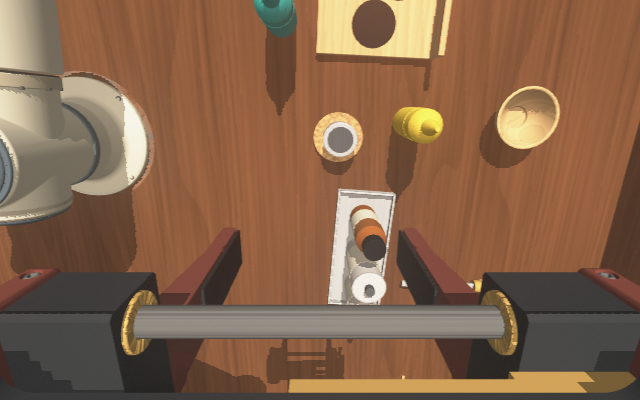

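The tin sits centred on the mat (340,138), within about 1 mm by the same camera's estimate. Now the returns.

```bash
python3 - <<'E'
from mv import *
from loc import disc
for n in("oil","glue","can"): carry(n,D[n],4,S[n][:2],12,S[n][2])
goto((440,250,420),down(0)); dwell(.3); c=cam("wrist"); P=cloud(c)
disc(P,(514,329),18,157,167,"oil"); disc(P,(464,262),27,146,154,"can"); disc(P,(505,187),8,156,180,"glue_tip"); disc(P,(454,4),29,40,52,"tin")
cv2.imwrite("pics/f.png",c["image"][:,:,::-1]); print(observe()["clock"])
E
```

```text
oil grip t 77.4 [ 504.5 -150.    76. ] w 49.6 gf 30.0 [-2.3  0.2  0.7]
lift t 79.0 [ 504.4 -149.9  299. ] w 49.6 gf 30.0 [ 1.3 -0.1 -3.7]
down True t 83.4 [516.6 330.1  84. ] w 49.7 gf 30.0 [-0.3 -0.7  5.2]
done t 85.7 [516.3 329.9 298.8] w 85.8 gf 0.0 [ 0.2  0.6 -0.5]
glue grip t 91.0 [ 497.4 -294.    77. ] w 51.7 gf 30.0 [-1.1 -0.3  0.1]
lift t 92.6 [ 497.2 -293.9  298.9] w 51.6 gf 30.0 [ 0.1 -0.6 -3.3]
down True t 97.0 [509.1 187.3  84.9] w 51.2 gf 30.0 [-0.7  0.1  5.3]
done t 99.3 [508.8 187.2 298.8] w 85.8 gf 0.0 [-0.1  1.2 -0.5]
can grip t 103.7 [ 500.9 -222.    85. ] w 53.6 gf 30.0 [-1.8 -0.2  0.2]
lift t 105.3 [ 500.8 -221.9  298.9] w 53.9 gf 30.0 [-0.2 -0.1 -3.9]
down True t 109.7 [466.5 260.4  92.8] w 53.9 gf 30.0 [-0.2  0.7  4.4]
done t 111.9 [466.4 260.2 298.9] w 86.0 gf 0.0 [-0.3 -0.3  0.3]
oil 628 mid [515.  330.8] mean [515.  330.8 161.8] ext [34.7 34.5  8. ]
can 1137 mid [465.6 260.9] mean [465.2 261.6 149.7] ext [54.1 54.4  6.3]
glue_tip 89 mid [507.7 188.3] mean [507.1 189.3 164. ] ext [14.  12.5 16.6]
tin 675 mid [454.4   4.9] mean [454.6   5.9  45.6] ext [57.8 59.1  9.5]
112.7667
```

View pics/f.png

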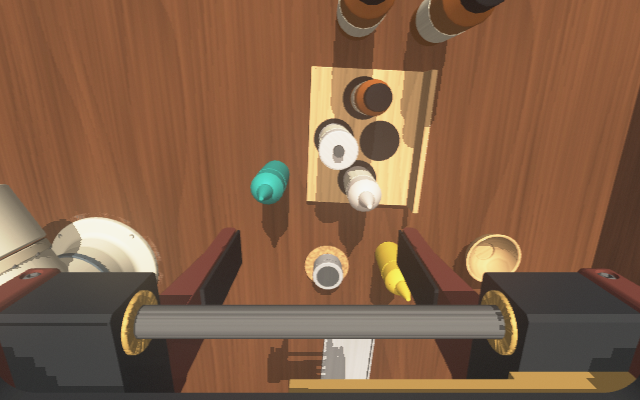

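Everything is back within about 1 mm of where it started: oil (370,97), can (338,149), glue (361,190), with the tin on the mat (327,268).

```bash
python3 -c "
from workcell import *
print(finish_job())"
```

```text
the job is handed in; nothing more can be done
None
```

The job is handed in at about 113 s of the 144 s allowed: the wax tin is centred on the cork mat, and the glue, oil and can stand upright on their own seats within about 1 mm of their starts (wrist camera); the hand-in returned no verdict.

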